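Load a sample changer and index it one click

TASK

Put the orange-banded sample cylinder from the rack upright into the orange collet of the sample changer and press it gently but fully home, until it snaps in and stands on the floor inside. Then turn the wheel by its black knob exactly one click counter-clockwise as seen from above, so that the cylinder stands at the grey reader, and let go. Do not press hard, do not turn the wheel the other way or past that click, and leave everything else where it is.

Things in the scene. Friction and masses are not known exactly. Their poses are not given: they have to be found in the camera images.
- sample_mid (a point): Centre (half-way up) of the loose steel sample cylinder to load: 34 mm diameter, 100 mm tall, about 90 g, orange band near its top; starts upright in one of the rack's recesses. z: its axis. Foot chamfered to 26 mm diameter; a groove 2.5 mm deep runs round it 11 to 20 mm above the foot. Up to 46 mm of it go into the collet: grip it 70 to 80 mm above its foot.
- spare_a_mid (a point): Centre of a look-alike loose cylinder with a blue band, in the same rack; stays there.
- spare_b_mid (a point): Centre of a look-alike loose cylinder with a green band, in the same rack; stays there.
- rack: White fixed rack block 250 x 70 x 22 mm, origin under its centre, x along its length; three round recesses 38 mm wide, 16 mm deep, at x = -80, 0, +80 mm. A cylinder in it stands with its foot 6 mm above the table.
- changer: The fixed sample changer: white round housing, 236 mm diameter, 46 mm high, origin on the table under the wheel's axis. Its x axis points from there to the loading place, where the orange collet stands at the start. A grey reader, 62 mm wide, 130 mm high, stands at the rim 60 degrees counter-clockwise of it, 125 to 161 mm from the axis.
- wheel (a joint): Angle (rad) of the wheel about the vertical: 0 at the loading click, growing counter-clockwise seen from above. Six clicks to a turn, 1.047 rad each, no end stops. A sprung detent resists with about 0.2 N m at first, less towards half-way, then pulls it into the next click. Of the five grey collets, the three farthest from the orange one hold fixed blue-banded cylinders, tops 184 mm above the table.
- pocket (a point): Centre of the mouth of the orange collet (an upright round sleeve), on the wheel 75 mm from its axis, 118 mm above the table. Mouth flared to 43 mm, bore 36 mm, outside 48 mm. Inside is a screw-set seat at a depth that is not measured: its floor lies anywhere from 22 to 46 mm below the mouth, so the end of travel must be felt. The floor is nearly rigid; pressing down with more than 25 N is too hard.
- knob_grip (a point): Grip point in the middle of the round black knob on the wheel's axis, 218 mm above the table and clear above the cylinders. Knob 40 mm diameter, 36 mm tall, top 236 mm above the table, on a 16 mm stem; it turns the wheel directly.
- ball_a (a joint): How far (m) one of the two sprung balls of the seat is pushed back: 0 when nothing pushes it, 0.004 while the foot of the cylinder passes, 0.001 to 0.0015 when the cylinder is home (ball in the groove). The balls hold a cylinder up about 15 mm short of home; pushing past them takes 6 to 14 N, then it slides on more easily and snaps in over the last 4 mm, down onto the floor.
- ball_b (a joint): The same for the opposite ball.
- jar: Glass jar with a green lid, 64 mm diameter, 85 mm tall; bystander.
- beaker: White open cup, 68 mm diameter, 85 mm tall; bystander.
- timer: White lab timer 50 x 75 x 60 mm; bystander.
- spatula: Spatula, 170 mm, lying; bystander.
- brush: Brush, 170 mm, lying; bystander.
Things that resemble listed ones, but are neither listed nor needed, are in the scene too. Leave any turquoise or yellow look-alike of the part that bears sample_mid alone.

How it is judged:
By the outcome, as a careful person would: the job done as asked, in the order asked, and still so for the second after the job is handed in, with the robot touching nothing.
It also fails if it takes over 53 s, if anything falls off the work surface, if the arm or the gripper's body presses on something with over 40 N, if the wrist force passes 120 N, or if a joint passes its speed limit or range.

ROBOT

A 6-joint arm with a two-finger parallel gripper is mounted at the origin on the work surface. World frame = base frame: x ahead of the robot, y to its left, z up, the work surface at z = 0. Lengths are in m, angles in rad, forces in N, time in s.
With the tool pointing down it reaches from about 0.35 to 0.775 m from the base axis. Payload 5.5 kg.
Tool frame: the origin (TCP) lies midway between the tips of the shut fingers; the grasp point (between the pads) lies grasp_offset behind it (grasp_offset is the distance from the TCP to the grasp point, in m); z points along the fingers, y is the line along which they close (so a half turn about z gives the same grasp; the last joint's range is limited). The gripper opens to 85 mm and grips with 20 to 120 N. Pads are 22 mm wide; open, the fingers measure 114 mm over their backs; the gripper's body (76 mm by 85 mm) begins 54 mm behind the grasp point. The pads swing forward as they close: fully open they stand 13 mm farther back than shut.
Start: joints at [-1.343, 0.313, 0.046, 1.304, 0, 1.431], TCP at [0.207, -0.537, 0.231] pointing down, gripper open.
Joint ranges: [-2.76, 2.76], [-0.86, 1.69], [-1.03, 1.26], [-2.2, 2.34], [-1.47, 1.5], [-3.14, 3.14]. Speed limits (rad/s): [2.57, 2.57, 3.14, 3.14, 3.14, 3.14].

INTERFACE

Orientations are given as a unit quaternion [w, x, y, z].
In Python, from workcell import * gives the robot as it stands.
- The arm moves only by the tool step_arm, never from a script. Its argument "deltas" is a list of rows, each a list of 7 numbers: the shift along the world's x, y, z in mm, then the turn, a rotation vector about the world's x, y, z in degrees, then the gripper's target within -1 to 1 (fully open at 1, half-way at 0, shut at -1). A call has 1 to 5 rows; each row shifts and turns the commanded pose from where the row before left it; what a row does not reach is not made up. A row lasts 1/10 s, in which the tool goes at most 50 mm and 8.59 degrees, less where a joint would pass 70% of its speed; a pose out of reach is approached as far as the arm can. A call is refused whole if a number of a shift passes 50 or a number of a turn 8.59, either way. A call with a gripper value outside its range is refused whole. The fingers move at their own pace and stop on an object; "newtons" is the grip in N (left out, the last holds). Time passes only in rows, so rows that do not move let the fingers close. It gives the time, the measured TCP pose, the force, the opening and the grip force at its end, in the units of the state.
- get_state(): the state, without advancing time (a new reading comes with each control period).
- read_camera(name): name is "scene" or "top" or "wrist"; returns a dict with "image" (480x640x3 uint8, red, green, blue), "z_map" (480x640 float32, m along the optical axis (not along the pixel's ray), 0 where there is no reading), "K" (3x3 intrinsics, pixels), "world_from_camera" (4x4, takes a point from camera to world coordinates). Camera axes: x right, y down, z forward; pixel columns grow to the right and rows downward; lengths in m; the calibration is good to about 2 mm. A picture is of the moment at which its call begins.
- hand_in(): hands the job in; it is judged then, once.
The state is a dict: "clock": time; "joint_pos": joint angles; "qvel": joint speeds; "tau": joint torques, N m; "tcp_pos": TCP position; "orientation": TCP orientation; "wrist_force": force on the tool from outside, world axes, zero at the start; "ft_torque": the same for the moment, N m; "finger_gap": finger opening in m; "grip_force": force on a finger pad.
Only numpy, scipy, OpenCV 4.12 (cv2) and the standard library are available. Lean on these libraries where they do the work, as an engineer would, in place of code of your own. Each camera call takes 0.05 s, during which the arm holds its last target. There are 200 camera calls.

## Working session

There is one attempt and no reset: what is moved stays moved. The work goes in short steps, Python scripts to look and compute and a tool call to move; the robot and the scene stay as the last step left them, time stands still between calls to the robot, and variables do not carry over. Pictures are saved under pics/ and viewed, at most 10 in all, crops included, and the job is handed in when it is done.

Besides the shell and the picture viewer there is one more tool, called after "Emit:" as name([rows], argument=value, ...), one row to a line, values as JSON. step_arm: Moves the arm, as the interface text tells. Its arguments: {"type":"object","properties":{"deltas":{"type":"array","items":{"type":"array","items":{"type":"number"}}},"newtons":{"type":"number"}},"required":["deltas"]}

```bash
mkdir -p pics; python3 - <<'E'
from workcell import *
import cv2,numpy as np
s=get_state();print({k:np.round(v,3) for k,v in s.items()})
for n in("scene","top"):
    r=read_camera(n);np.savez(f"{n}0.npz",**r);cv2.imwrite(f"pics/{n}0.png",r["image"][...,::-1]);print(n,r["K"].round(1).tolist(),r["world_from_camera"].round(3).tolist())
E
```

```text
{'clock': np.float64(0.0), 'joint_pos': array([-1.343,  0.314,  0.045,  1.304, -0.   ,  1.431]), 'qvel': array([ 0.   , -0.   , -0.   , -0.001, -0.001, -0.001]), 'tau': array([ 1.0000e-03, -4.8063e+01,  2.9853e+01,  2.0000e-02,  0.0000e+00,
        0.0000e+00]), 'tcp_pos': array([ 0.207, -0.536,  0.23 ]), 'orientation': array([-0.001,  0.983,  0.183, -0.   ]), 'wrist_force': array([0.305, 0.094, 0.023]), 'ft_torque': array([-0.022, -0.001, -0.007]), 'grip_force': np.float64(0.0), 'finger_gap': np.float64(0.085)}
scene [[515.4, 0.0, 318.3], [0.0, 515.4, 243.3], [0.0, 0.0, 1.0]] [[-0.262, 0.584, -0.768, 1.512], [0.965, 0.14, -0.223, 0.256], [-0.023, -0.799, -0.6, 0.887], [0.0, 0.0, 0.0, 1.0]]
top [[492.2, 0.0, 315.8], [0.0, 492.2, 243.0], [0.0, 0.0, 1.0]] [[-0.015, -0.99, 0.139, 0.383], [-1.0, 0.017, 0.016, -0.033], [-0.018, -0.139, -0.99, 1.366], [0.0, 0.0, 0.0, 1.0]]
```

View pics/scene0.png

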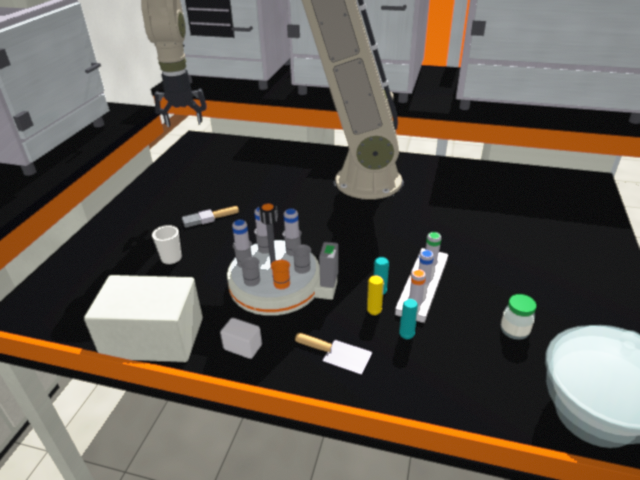

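View pics/top0.png

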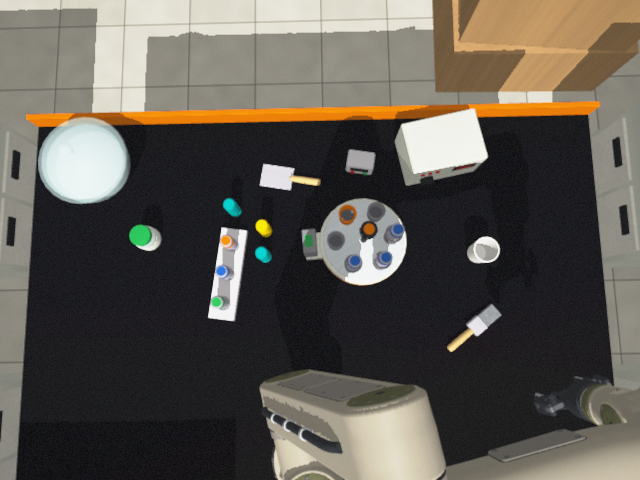

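The scene view shows the changer at (275,270) with the orange collet at (281,273), the grey reader at (330,265) and the rack at (425,285). Rack cylinders, scene/top pixels:
- orange band: (418,278)/(226,241)
- blue band: (427,262)/(222,271)
- green band: (433,243)/(217,302)

The turquoise and yellow loose cylinders at top (232,207), (263,227) and (263,254) are decoys. The orange-banded one in the rack's end recess fits the description, and I'll confirm it in a crop.

```bash
cat > h.py <<'E'
import numpy as np,cv2
def load(f): return dict(np.load(f))
def ray(r,u,v,z):
    T=r["world_from_camera"];d=T[:3,:3]@np.linalg.solve(r["K"],[u,v,1.]);o=T[:3,3];return (o+d*(z-o[2])/d[2])
def cloud(r):
    v,u=np.mgrid[:480,:640];z=r["z_map"];K=r["K"]
    p=np.stack([(u-K[0,2])*z/K[0,0],(v-K[1,2])*z/K[1,1],z],-1);T=r["world_from_camera"];return p@T[:3,:3].T+T[:3,3]
def orange(r):
    h=cv2.cvtColor(r["image"],cv2.COLOR_RGB2HSV);return cv2.inRange(h,(5,150,90),(18,255,255))
def blobs(m,a=8):
    n,l,s,c=cv2.connectedComponentsWithStats(m);return [(c[i].round(1).tolist(),s[i].tolist()) for i in range(1,n) if s[i,4]>=a]
E
python3 - <<'E'
from h import *
for n,b in(("top",(195,185,225,145)),("scene",(220,190,240,160))):
    r=load(n+"0.npz");x,y,w,h=b
    cv2.imwrite(f"pics/{n}c.png",cv2.resize(r["image"][y:y+h,x:x+w,::-1],None,fx=3.4,fy=3.4,interpolation=cv2.INTER_CUBIC))
    print(n,[q for q in blobs(orange(r)) if q[1][4]<2000])
r=load("top0.npz");P=cloud(r);z=P[...,2]
v,u=np.mgrid[:480,:640]
def reg(name,x0,x1,y0,y1,zl,zh):
    m=(u>=x0)&(u<x1)&(v>=y0)&(v<y1)&(z>zl)&(z<zh);p=P[m];
    if len(p)==0: print(name,'none');return
    (c,rad)=cv2.minEnclosingCircle(p[:,:2].astype(np.float32));print(name,len(p),p.mean(0).round(4),"circ",np.round(c,4),round(rad,4))
reg("sample",212,240,228,252,.095,.12)
reg("spareA",208,236,258,285,.095,.12)
reg("spareB",205,230,290,312,.095,.12)
reg("knob",350,390,210,250,.225,.25)
reg("collet",330,366,198,232,.105,.13)
reg("housing",310,420,190,295,.035,.055)
reg("reader",295,325,220,270,.12,.145)
m=((u>200)&(u<255)&(v>220)&(v<330)&(z>.015)&(z<.03));p=P[m][:,:2].astype(np.float32);print("rack",cv2.minAreaRect(p))
E
```

```text
top [([347.1, 213.2], [339, 205, 17, 19, 127]), ([368.7, 228.5], [363, 223, 12, 12, 113]), ([225.5, 240.1], [222, 236, 8, 9, 59])]
scene [([437.9, 32.4], [422, 0, 32, 67, 1585]), ([463.8, 32.8], [459, 0, 11, 67, 125]), ([163.0, 102.8], [160, 97, 8, 12, 63]), ([197.5, 101.9], [194, 99, 7, 7, 31]), ([181.7, 110.8], [167, 105, 30, 13, 228]), ([173.9, 123.4], [172, 122, 6, 4, 8]), ([267.2, 206.7], [262, 203, 12, 8, 66]), ([280.5, 273.5], [272, 260, 17, 29, 427]), ([418.2, 272.7], [414, 270, 9, 6, 35]), ([417.6, 281.8], [412, 279, 13, 6, 45]), ([283.6, 306.8], [256, 295, 56, 17, 98]), ([240.7, 302.7], [237, 300, 8, 6, 9]), ([249.7, 306.9], [246, 306, 8, 3, 12])]
sample 140 [0.5698 0.2217 0.105 ] circ [0.5701 0.2229] 0.0176
spareA 142 [0.491  0.2326 0.105 ] circ [0.4914 0.2336] 0.0174
spareB 148 [0.412  0.2435 0.1051] circ [0.4117 0.2443] 0.0178
knob 245 [ 0.5715 -0.1367  0.236 ] circ [ 0.5722 -0.1366] 0.0214
collet 119 [ 0.6349 -0.0935  0.1162] circ [ 0.6215 -0.0825] 0.0401
housing 917 [ 0.5531 -0.1194  0.0459] circ [ 0.5671 -0.1268] 0.1287
reader 339 [0.5618 0.0052 0.1302] circ [0.5627 0.0053] 0.034
rack ((0.4915521442890167, 0.23424962162971497), (0.07195724546909332, 0.2502252161502838), 82.13471984863281)
```

View pics/topc.png

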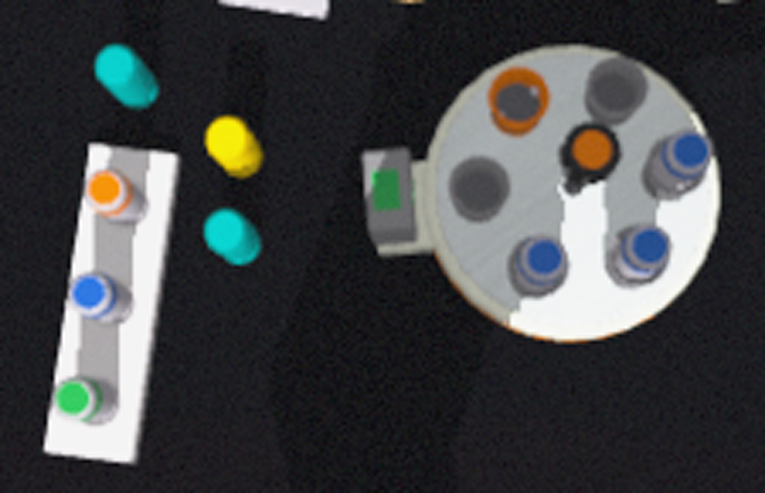

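View pics/scenec.png

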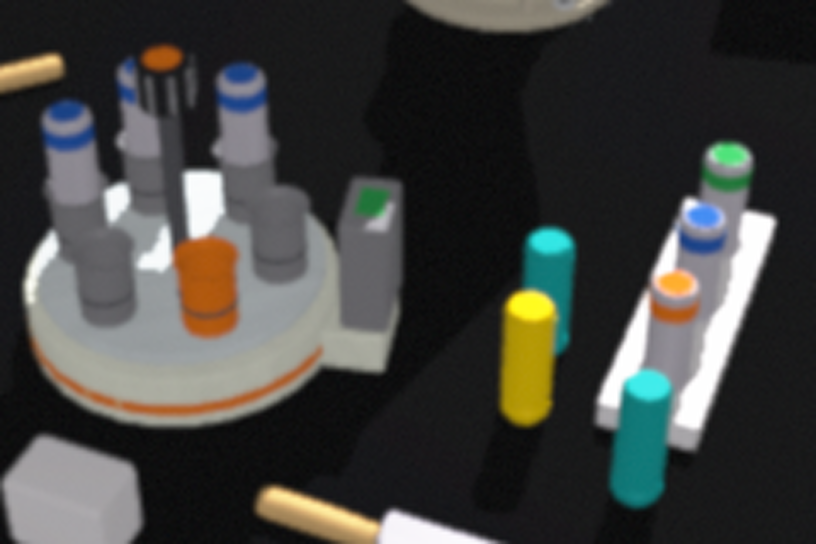

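The crops confirm it: the orange-band cylinder is at crop (108,192) in the top view and (675,295) in the scene view, in the rack's far recess. The orange collet is at top (347,213). The knob at (369,229) is black with an orange cap. I'll move above the sample with the fingers closing across the rack.

Emit:
step_arm([
  [20,42,2,0,0,8.4,1],
  [20,42,2,0,0,8.4,1],
  [20,42,2,0,0,8.4,1],
  [20,42,2,0,0,8.4,1],
  [20,42,2,0,0,8.4,1],
])

```text
clock: 0.6
tcp_pos: [0.307, -0.3247, 0.241]
orientation: [-0.0, 0.851, 0.525, 0.0]
wrist_force: [1.6, 0.3, 0.2]
finger_gap: 0.0858
grip_force: 0.0
```

Emit:
step_arm([
  [20,42,2,0,0,8.4,1],
  [20,42,2,0,0,8.4,1],
  [20,42,2,0,0,8.4,1],
  [20,42,2,0,0,8.4,1],
  [20,42,2,0,0,8.4,1],
])

```text
clock: 1.1
tcp_pos: [0.407, -0.1147, 0.2513]
orientation: [0.0, 0.606, 0.795, 0.0]
wrist_force: [0.2, -0.5, 0.3]
finger_gap: 0.0851
grip_force: 0.0
```

Emit:
step_arm([
  [20,42,2,0,0,8.4,1],
  [20,42,2,0,0,8.4,1],
  [20,42,2,0,0,8.4,1],
  [20,42,2,0,0,8.4,1],
  [20,42,2,0,0,8.4,1],
])

```text
clock: 1.6
tcp_pos: [0.507, 0.0954, 0.2611]
orientation: [-0.0, 0.28, 0.96, -0.0]
wrist_force: [1.0, -1.1, 0.2]
finger_gap: 0.0852
grip_force: 0.0
```

Emit:
step_arm([
  [20,42,2,0,0,8.4,0.6],
  [20,42,2,0,0,8.4,0.6],
  [20,42,2,0,0,8.4,0.6],
  [0,0,0,0,0,0,0.6],
  [0,0,0,0,0,0,0.6],
])

```text
clock: 2.1
tcp_pos: [0.5664, 0.2202, 0.266]
orientation: [-0.001, 0.067, 0.998, -0.0]
wrist_force: [-0.4, -1.2, 0.2]
finger_gap: 0.0683
grip_force: 0.0
```

```bash
cat >> h.py <<'E'
def pose(s):
    from scipy.spatial.transform import Rotation as R
    q=s["orientation"];M=R.from_quat([q[1],q[2],q[3],q[0]]).as_matrix()
    print("t",round(float(s["clock"]),2),"tcp",s["tcp_pos"].round(4),"yaw",np.degrees(np.arctan2(M[1,0],M[0,0])).round(2),"zax",M[:,2].round(4),"F",s["wrist_force"].round(2),"gap",round(float(s["finger_gap"]),4),"grip",round(float(s["grip_force"]),1),"j",s["joint_pos"].round(2))
    return M
E
python3 - <<'E'
import workcell
from workcell import *
from h import *
print([k for k in dir(workcell) if k[0]!='_'], getattr(workcell,'grasp_offset',None))
s=get_state();pose(s)
r=read_camera("wrist");np.savez("w0.npz",**r);cv2.imwrite("pics/w0.png",r["image"][...,::-1])
P=cloud(r);z=P[...,2];o=orange(r)
for c,st in blobs(o,50):
    print(c,st,ray(r,*c,.106).round(4))
m=(abs(z-.106)<.004)&(abs(P[...,0]-.57)<.03)&(abs(P[...,1]-.222)<.03)
c,rad=cv2.minEnclosingCircle(P[m][:,:2].astype(np.float32));print(m.sum(),P[m].mean(0),c,rad)
E
```

```text
['MotionError', 'get_state', 'grasp_offset', 'hand_in', 'read_camera'] 0.0187
t 2.1 tcp [0.5664 0.2202 0.266 ] yaw 172.33 zax [-2.3e-03 -8.0e-04 -1.0e+00] F [-0.44 -1.2   0.15] gap 0.0683 grip 0.0 j [ 0.24  0.38  0.22  1.42 -0.    0.37]
[71.6, 177.9] [23, 153, 79, 51, 279] [0.4965 0.0135 0.106 ]
[313.9, 207.7] [300, 205, 29, 10, 62] [0.5523 0.2255 0.106 ]
[314.9, 226.4] [302, 214, 26, 26, 519] [0.5699 0.2241 0.106 ]
[114.8, 288.7] [99, 270, 24, 46, 118] [0.606 0.021 0.106]
[51.6, 303.1] [28, 291, 38, 33, 491] [ 0.6126 -0.0459  0.106 ]
[23.0, 321.5] [0, 299, 51, 47, 1672] [ 0.6284 -0.0815  0.106 ]
[483.8, 445.2] [453, 425, 72, 49, 1780] [0.8479 0.3807 0.106 ]
[115.5, 471.3] [90, 462, 55, 18, 599] [ 0.8293 -0.0445  0.106 ]
948 [0.56920189 0.22376029 0.10575312] (0.569984495639801, 0.2237200140953064) 0.016867196187376976
```

View pics/w0.png

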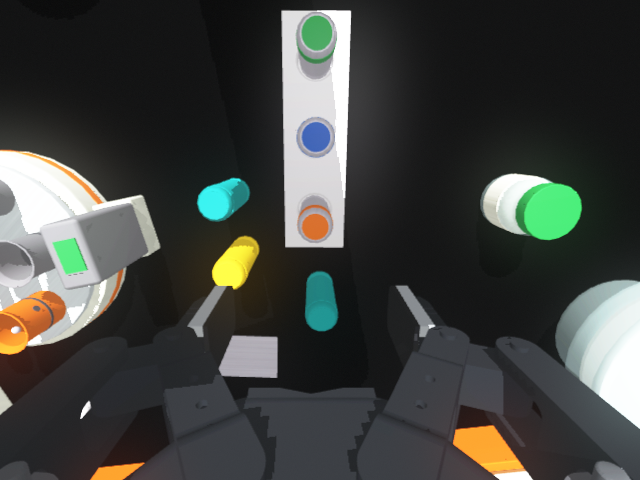

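The wrist view shows the sample's orange top at (315,226), centred between the finger pads at (210,290) and (413,290). Descending to grip it.

Emit:
step_arm([
  [3.5,3.5,-40,0,0,0,0.6],
  [0,0,-45,0,0,0,0.6],
  [0,0,-45,0,0,0,0.6],
  [0,0,-40,0,0,0,0.6],
  [0,0,-20,0,0,0,0.6],
])

```text
clock: 2.65
tcp_pos: [0.5672, 0.2203, 0.0739]
orientation: [-0.003, 0.069, 0.998, -0.001]
wrist_force: [-0.2, -0.2, 0.1]
finger_gap: 0.0686
grip_force: 0.0
```

Emit:
step_arm([
  [0,0,-15,0,0,0,0.6],
  [0,0,0,0,0,0,0.6],
  [0,0,0,0,0,0,0],
  [0,0,0,0,0,0,-0.3],
  [0,0,0,0,0,0,-0.5],
], newtons=50)

```text
clock: 3.15
tcp_pos: [0.5714, 0.2228, 0.0642]
orientation: [0.002, 0.068, 0.998, 0.0]
wrist_force: [-0.4, -0.1, 4.3]
finger_gap: 0.0327
grip_force: 49.9
```

Emit:
step_arm([
  [0,0,0,0,0,0,-0.8],
  [0,0,0,0,0,0,-0.8],
  [0,0,0,0,0,0,-0.8],
  [0,0,0,0,0,0,-0.8],
])

```text
clock: 3.55
tcp_pos: [0.5715, 0.2229, 0.0642]
orientation: [0.002, 0.067, 0.998, 0.0]
wrist_force: [0.3, -1.3, 6.7]
finger_gap: 0.0325
grip_force: 50.3
```

Emit:
step_arm([
  [0,0,15,0,0,0,-0.8],
  [0,0,30,0,0,0,-0.8],
  [0,0,35,0,0,0,-0.8],
  [0,0,35,0,0,0,-0.8],
  [0,0,35,0,0,0,-0.8],
])

```text
clock: 4.05
tcp_pos: [0.5699, 0.223, 0.2138]
orientation: [-0.0, 0.067, 0.998, 0.0]
wrist_force: [1.3, 0.4, -1.2]
finger_gap: 0.0328
grip_force: 49.8
```

Emit:
step_arm([
  [8,-39.5,0,0,0,5.2,-0.8],
  [8,-39.5,0,0,0,5.2,-0.8],
  [8,-39.5,0,0,0,5.2,-0.8],
  [8,-39.5,0,0,0,5.2,-0.8],
  [8,-39.5,0,0,0,5.2,-0.8],
])

```text
clock: 4.55
tcp_pos: [0.6103, 0.0241, 0.2125]
orientation: [0.0, -0.161, 0.987, 0.0]
wrist_force: [0.8, 0.8, -1.3]
finger_gap: 0.0327
grip_force: 49.9
```

Emit:
step_arm([
  [8,-39.5,0,0,0,5.2,-0.8],
  [8,-39.5,0,0,0,5.2,-0.8],
  [8,-39.5,0,0,0,5.2,-0.8],
  [0,0,0,0,0,0,-0.8],
  [0,0,0,0,0,0,-0.8],
])

```text
clock: 5.05
tcp_pos: [0.634, -0.0939, 0.2119]
orientation: [-0.0, -0.29, 0.957, 0.0]
wrist_force: [-0.2, -0.4, -1.6]
finger_gap: 0.0326
grip_force: 50.1
```

```bash
python3 - <<'E'
from workcell import *
from h import *
s=get_state();M=pose(s)
a,b=read_camera("scene"),read_camera("wrist")
np.savez("s1.npz",**a);np.savez("w1.npz",**b)
x=cv2.resize(a["image"][170:330,210:360],(560,600),interpolation=cv2.INTER_CUBIC)
cv2.imwrite("pics/s1.png",x[...,::-1])
cv2.imwrite("pics/w1.png",b["image"][...,::-1])
E
```

```text
t 5.05 tcp [ 0.634  -0.0939  0.2119] yaw -146.29 zax [-7.e-04  8.e-04 -1.e+00] F [-0.24 -0.44 -1.59] gap 0.0326 grip 50.1 j [-0.27  0.45  0.2   1.32  0.   -0.86]
```

View pics/s1.png

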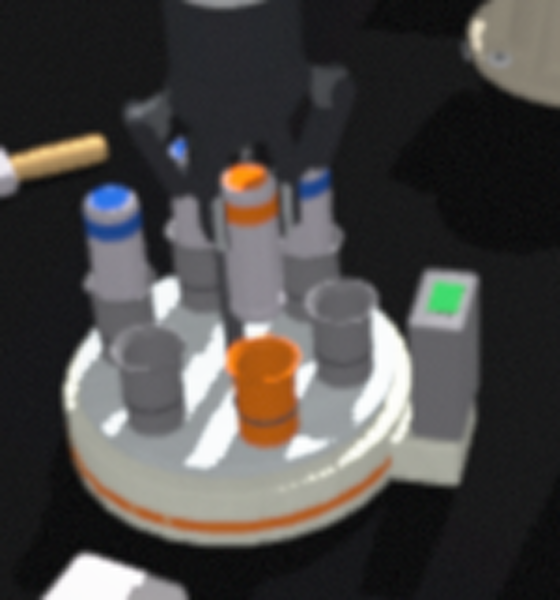

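View pics/w1.png

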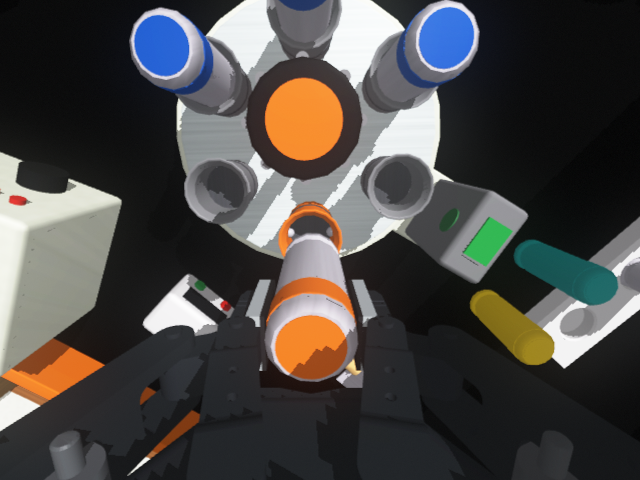

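The scene crop shows the cylinder upright in the fingers above and just behind the orange collet's mouth (crop (263,355)). The wrist view shows the collet mouth at (311,228), the knob at (304,118) and the held cylinder from (312,345) to (312,240). Next I'll measure the collet and cylinder axes from near.

```bash
cat >> h.py <<'E'
from scipy.optimize import least_squares
def circ(p,r=None):
    f=(lambda q:np.hypot(*(p-q[:2]).T)-(r if r else q[2]))
    s=least_squares(f,[*p.mean(0),r or .02],loss="soft_l1",f_scale=.001);return s.x.round(4),np.sqrt(np.mean(s.fun**2)).round(4)
E
python3 - <<'E'
from h import *
b=load("w1.npz");P=cloud(b);x,y,z=np.moveaxis(P,-1,0)
o=orange(b)>0
hsv=cv2.cvtColor(b["image"],cv2.COLOR_RGB2HSV)
m=(z>.231)&(z<.241)&(np.hypot(x-.572,y+.137)<.03);p=P[m];print("knob",m.sum(),p.mean(0),cv2.minEnclosingCircle(p[:,:2].astype(np.float32)))
for zc in np.arange(.16,.245,.01):
    m=(abs(z-zc)<.005)&(np.hypot(x-.634,y+.094)<.024);p=P[m][:,:2]
    if len(p)>30:print("cyl",round(zc,3),len(p),circ(p,.017),p.min(0).round(3),p.max(0).round(3))
for nm,f,T in(("wrist","w1.npz",None),("scene","s1.npz",None)):
    r=load(f);P=cloud(r);oo=orange(r)>0;d=np.hypot(P[...,0]-.572,P[...,1]+.1366)
    for zl,zh in((.112,.121),(.085,.1)):
        m=oo&(P[...,2]>zl)&(P[...,2]<zh)&(abs(d-.075)<.03);p=P[m]
        if len(p)>15:print(nm,zl,len(p),p.mean(0).round(4),circ(p[:,:2],.0240),circ(p[:,:2]))
# ellipse of other cups' mouths: rim points z~.118
m=(abs(z-.118)<.004);print("rim pts",m.sum())
for k in range(6):
    a=np.radians(34+60*k);c=np.array([.572+.075*np.cos(a),-.1366+.075*np.sin(a)])
    mm=(abs(z-.117)<.003)&(np.hypot(x-c[0],y-c[1])<.03)
    if mm.sum()>20:p=P[mm][:,:2];print(k,c.round(4),mm.sum(),circ(p),circ(p,.0228),cv2.minEnclosingCircle(p.astype(np.float32)))
E
```

```text
knob 11492 [ 0.57138793 -0.13685749  0.2363597 ] ((0.571775496006012, -0.13686512410640717), 0.021964693441987038)
cyl 0.16 133 (array([ 0.6331, -0.0923,  0.017 ]), np.float64(0.0003)) [ 0.616 -0.109] [ 0.637 -0.083]
cyl 0.17 185 (array([ 0.6338, -0.0919,  0.017 ]), np.float64(0.0006)) [ 0.616 -0.109] [ 0.636 -0.083]
cyl 0.18 257 (array([ 0.633 , -0.0924,  0.017 ]), np.float64(0.0002)) [ 0.616 -0.11 ] [ 0.635 -0.084]
cyl 0.19 307 (array([ 0.6331, -0.0924,  0.017 ]), np.float64(0.0002)) [ 0.616 -0.11 ] [ 0.634 -0.083]
cyl 0.2 366 (array([ 0.6331, -0.0924,  0.017 ]), np.float64(0.0002)) [ 0.616 -0.11 ] [ 0.642 -0.083]
cyl 0.21 447 (array([ 0.6332, -0.0924,  0.017 ]), np.float64(0.0002)) [ 0.616 -0.111] [ 0.641 -0.084]
cyl 0.22 782 (array([ 0.6332, -0.0929,  0.017 ]), np.float64(0.0024)) [ 0.613 -0.117] [ 0.642 -0.081]
cyl 0.23 862 (array([ 0.633 , -0.0933,  0.017 ]), np.float64(0.0027)) [ 0.613 -0.117] [ 0.642 -0.081]
cyl 0.24 1267 (array([ 0.6328, -0.0933,  0.017 ]), np.float64(0.0024)) [ 0.613 -0.117] [ 0.642 -0.072]
wrist 0.112 698 [ 0.6259 -0.0994  0.1165] (array([ 0.636 , -0.0909,
[... 1082 characters left out ...]
.0228]), np.float64(0.4626)) ((0.3636193573474884, 0.11051640659570694), 1.1580122709274292)
3 [ 0.5098 -0.1785] 1024 (array([ 0.191 , -1.1375,  1.1824]), np.float64(0.0526)) (array([ 0.4929, -0.0542,  0.0228]), np.float64(0.8018)) ((0.4077456593513489, -0.09575018286705017), 1.1594030857086182)
4 [ 0.5772 -0.2114] 1009 (array([ 0.0919, -0.6901,  0.8018]), np.float64(0.0577)) (array([-0.6709, -0.84  ,  0.0228]), np.float64(0.587)) ((0.3279252350330353, -0.30486971139907837), 1.3106833696365356)
5 [ 0.6394 -0.1695] 1246 (array([ 0.1602, -0.4574,  0.17  ]), np.float64(0.1127)) (array([ 0.1934, -0.4967,  0.0228]), np.float64(0.19)) ((0.7343489527702332, -0.17538057267665863), 0.889778733253479)
```

Cylinder and collet are both vertical. The collet centre is about 1 mm towards -y of the cylinder. Correcting that and lowering to the mouth.

Emit:
step_arm([
  [0,-1,-10,0,0,0,-0.8],
  [0,0,-15,0,0,0,-0.8],
  [0,0,-10,0,0,0,-0.8],
  [0,0,-5,0,0,0,-0.8],
  [0,0,0,0,0,0,-0.8],
])

```text
clock: 5.65
tcp_pos: [0.6336, -0.0933, 0.1712]
orientation: [-0.001, -0.292, 0.957, 0.001]
wrist_force: [-0.2, -0.6, -0.5]
finger_gap: 0.0331
grip_force: 50.1
```

Emit:
step_arm([
  [0,0,-2,0,0,0,-0.8],
  [0,0,-2,0,0,0,-0.8],
  [0,0,0,0,0,0,-0.8],
])

```text
clock: 5.95
tcp_pos: [0.6344, -0.0941, 0.1685]
orientation: [0.0, -0.291, 0.957, -0.0]
wrist_force: [-0.3, -0.6, -1.7]
finger_gap: 0.0325
grip_force: 50.1
```

Emit:
step_arm([
  [0,0,-2,0,0,0,-0.8],
  [0,0,-2,0,0,0,-0.8],
  [0,0,0,0,0,0,-0.8],
])

```text
clock: 6.25
tcp_pos: [0.6341, -0.0941, 0.164]
orientation: [-0.0, -0.291, 0.957, 0.0]
wrist_force: [-0.7, -0.1, -1.1]
finger_gap: 0.033
grip_force: 50.1
```

Emit:
step_arm([
  [0,0,-2,0,0,0,-0.8],
  [0,0,-2,0,0,0,-0.8],
  [0,0,0,0,0,0,-0.8],
])

```text
clock: 6.55
tcp_pos: [0.634, -0.094, 0.1599]
orientation: [-0.0, -0.291, 0.957, 0.0]
wrist_force: [-0.4, 0.4, -0.3]
finger_gap: 0.0327
grip_force: 50.1
```

Emit:
step_arm([
  [0,0,-2,0,0,0,-0.8],
  [0,0,-2,0,0,0,-0.8],
  [0,0,0,0,0,0,-0.8],
])

```text
clock: 6.85
tcp_pos: [0.634, -0.094, 0.1559]
orientation: [-0.0, -0.291, 0.957, 0.0]
wrist_force: [0.1, 0.8, -1.1]
finger_gap: 0.0329
grip_force: 50.1
```

Emit:
step_arm([
  [0,0,-2,0,0,0,-0.8],
  [0,0,-2,0,0,0,-0.8],
  [0,0,0,0,0,0,-0.8],
])

```text
clock: 7.15
tcp_pos: [0.634, -0.0941, 0.1519]
orientation: [-0.0, -0.291, 0.957, 0.0]
wrist_force: [-0.0, -0.3, -1.9]
finger_gap: 0.0329
grip_force: 50.1
```

Emit:
step_arm([
  [0,0,-1.5,0,0,0,-0.8],
  [0,0,-1.5,0,0,0,-0.8],
  [0,0,0,0,0,0,-0.8],
])

```text
clock: 7.45
tcp_pos: [0.6345, -0.094, 0.1498]
orientation: [0.0, -0.291, 0.957, -0.0]
wrist_force: [-0.3, 0.4, 2.0]
finger_gap: 0.0326
grip_force: 50.5
```

Emit:
step_arm([
  [0,0,-1,0,0,0,-0.8],
  [0,0,-1,0,0,0,-0.8],
  [0,0,0,0,0,0,-0.8],
])

```text
clock: 7.75
tcp_pos: [0.6348, -0.0942, 0.1485]
orientation: [0.001, -0.291, 0.957, -0.001]
wrist_force: [-0.7, 0.1, 4.6]
finger_gap: 0.0326
grip_force: 50.7
```

Ball contact felt at about z = 0.150. Pressing on gently.

Emit:
step_arm([
  [0,0,-1,0,0,0,-0.8],
  [0,0,-1,0,0,0,-0.8],
  [0,0,0,0,0,0,-0.8],
])

```text
clock: 8.05
tcp_pos: [0.6348, -0.0942, 0.1462]
orientation: [0.001, -0.291, 0.957, -0.0]
wrist_force: [0.2, 0.8, 4.2]
finger_gap: 0.0331
grip_force: 50.6
```

Emit:
step_arm([
  [0,0,-1,0,0,0,-0.8],
  [0,0,-1,0,0,0,-0.8],
  [0,0,0,0,0,0,-0.8],
])

```text
clock: 8.35
tcp_pos: [0.6342, -0.094, 0.1426]
orientation: [-0.0, -0.291, 0.957, 0.0]
wrist_force: [0.8, -0.0, -0.2]
finger_gap: 0.0331
grip_force: 50.2
```

Emit:
step_arm([
  [0,0,-1,0,0,0,-0.8],
  [0,0,-1,0,0,0,-0.8],
  [0,0,0,0,0,0,-0.8],
])

```text
clock: 8.65
tcp_pos: [0.634, -0.0941, 0.1406]
orientation: [-0.0, -0.291, 0.957, 0.0]
wrist_force: [0.8, -0.7, -1.2]
finger_gap: 0.0326
grip_force: 50.0
```

Emit:
step_arm([
  [0,0,-1,0,0,0,-0.8],
  [0,0,-1,0,0,0,-0.8],
  [0,0,0,0,0,0,-0.8],
])

```text
clock: 8.95
tcp_pos: [0.6339, -0.094, 0.1385]
orientation: [-0.0, -0.291, 0.957, 0.0]
wrist_force: [1.1, -1.1, -5.1]
finger_gap: 0.0329
grip_force: 49.9
```

Emit:
step_arm([
  [0,0,-1,0,0,0,-0.8],
  [0,0,0,0,0,0,-0.8],
  [0,0,0,0,0,0,-0.8],
])

```text
clock: 9.25
tcp_pos: [0.6339, -0.094, 0.1377]
orientation: [-0.0, -0.291, 0.957, 0.0]
wrist_force: [1.3, -0.5, -5.6]
finger_gap: 0.0326
grip_force: 50.0
```

Emit:
step_arm([
  [0,0,-1,0,0,0,-0.8],
  [0,0,0,0,0,0,-0.8],
  [0,0,0,0,0,0,-0.8],
])

```text
clock: 9.55
tcp_pos: [0.634, -0.094, 0.1368]
orientation: [-0.0, -0.291, 0.957, 0.0]
wrist_force: [1.7, -0.1, -7.3]
finger_gap: 0.0329
grip_force: 50.1
```

Emit:
step_arm([
  [0,0,-1,0,0,0,-0.8],
  [0,0,0,0,0,0,-0.8],
  [0,0,0,0,0,0,-0.8],
])

```text
clock: 9.85
tcp_pos: [0.634, -0.094, 0.136]
orientation: [-0.0, -0.291, 0.957, 0.0]
wrist_force: [0.3, 0.0, -7.2]
finger_gap: 0.0325
grip_force: 50.2
```

Emit:
step_arm([
  [0,0,-1,0,0,0,-0.8],
  [0,0,0,0,0,0,-0.8],
  [0,0,0,0,0,0,-0.8],
])

```text
clock: 10.15
tcp_pos: [0.6343, -0.0941, 0.1356]
orientation: [0.0, -0.291, 0.957, -0.0]
wrist_force: [0.1, -0.9, -4.3]
finger_gap: 0.0328
grip_force: 50.4
```

Emit:
step_arm([
  [0,0,-1,0,0,0,-0.8],
  [0,0,0,0,0,0,-0.8],
  [0,0,0,0,0,0,-0.8],
])

```text
clock: 10.45
tcp_pos: [0.6346, -0.0941, 0.1348]
orientation: [0.0, -0.291, 0.957, -0.0]
wrist_force: [0.4, -0.3, 0.4]
finger_gap: 0.0327
grip_force: 50.6
```

Emit:
step_arm([
  [0,0,-1,0,0,0,-0.8],
  [0,0,0,0,0,0,-0.8],
  [0,0,0,0,0,0,-0.8],
])

```text
clock: 10.75
tcp_pos: [0.6348, -0.0942, 0.1345]
orientation: [0.001, -0.291, 0.957, -0.0]
wrist_force: [-1.2, 1.3, 4.6]
finger_gap: 0.0327
grip_force: 51.3
```

It sits on the floor: the force changed from being pulled down to a 4–5 N reaction with no further travel. Relaxing, releasing and rising.

Emit:
step_arm([
  [0,0,1,0,0,0,-0.8],
  [0,0,0,0,0,0,-0.4],
  [0,0,0,0,0,0,0],
  [0,0,0,0,0,0,0.4],
  [0,0,0,0,0,0,0.4],
])

```text
clock: 11.25
tcp_pos: [0.634, -0.094, 0.1339]
orientation: [-0.0, -0.291, 0.957, 0.0]
wrist_force: [-0.2, 0.1, -0.6]
finger_gap: 0.0595
grip_force: 0.0
```

Emit:
step_arm([
  [0,0,5,0,0,0,0.4],
  [0,0,20,0,0,0,0.4],
  [0,0,35,0,0,0,0.4],
  [0,0,35,0,0,0,0.4],
  [0,0,25,0,0,0,0.4],
])

```text
clock: 11.75
tcp_pos: [0.6347, -0.0942, 0.2573]
orientation: [0.001, -0.291, 0.957, -0.001]
wrist_force: [0.9, -0.6, 0.5]
finger_gap: 0.0597
grip_force: 0.0
```

Emit:
step_arm([
  [-31,-21.5,0,0,0,0,0.4],
  [-31,-21.5,0,0,0,0,0.4],
  [0,0,0,0,0,0,0.4],
  [0,0,0,0,0,0,0.4],
])

```text
clock: 12.15
tcp_pos: [0.5721, -0.1375, 0.2551]
orientation: [0.001, -0.291, 0.957, -0.0]
wrist_force: [-0.2, -0.0, 0.1]
finger_gap: 0.0598
grip_force: 0.0
```

```bash
python3 - <<'E'
from workcell import *
from h import *
s=get_state();pose(s)
for n in("wrist","scene","top"):
    r=read_camera(n);np.savez(n+"2.npz",**r);P=cloud(r);x,y,z=np.moveaxis(P,-1,0)
    m=(z>.15)&(z<.19)&(np.hypot(x-.634,y+.094)<.019)&(orange(r)>0)
    if m.sum()>10:
        zt=np.percentile(z[m],95);t=m&(z>zt-.003);print(n,"cyl",m.sum(),"top",zt.round(4),cv2.minEnclosingCircle(P[t][:,:2].astype(np.float32)))
    m=(z>.233)&(z<.24)&(np.hypot(x-.572,y+.137)<.024)
    if m.sum()>10: print(n,"knob",m.sum(),P[m].mean(0).round(4),cv2.minEnclosingCircle(P[m][:,:2].astype(np.float32)))
r=load("wrist2.npz");a=r["image"];b=load("scene2.npz")["image"][180:320,220:360]
cv2.imwrite("pics/c2.png",np.hstack([cv2.resize(a,(420,315)),cv2.resize(b,(315,315),interpolation=cv2.INTER_CUBIC)])[...,::-1])
E
```

```text
t 12.15 tcp [ 0.5721 -0.1375  0.2551] yaw -146.21 zax [ 0.0011  0.     -1.    ] F [-0.24 -0.04  0.05] gap 0.0598 grip 0.0 j [-0.37  0.33  0.13  1.37  0.   -0.96]
wrist cyl 992 top 0.1782 ((0.6330724358558655, -0.09400387108325958), 0.012626667506992817)
wrist knob 4230 [ 0.5707 -0.1375  0.2364] ((0.5718218684196472, -0.13670359551906586), 0.021789701655507088)
scene cyl 84 top 0.1801 ((0.6343287229537964, -0.09529835730791092), 0.011214139871299267)
scene knob 145 [ 0.5762 -0.1354  0.2369] ((0.5736966133117676, -0.13614630699157715), 0.02230912446975708)
top cyl 46 top 0.1812 ((0.6353645920753479, -0.0919179767370224), 0.010661521926522255)
```

View pics/c2.png

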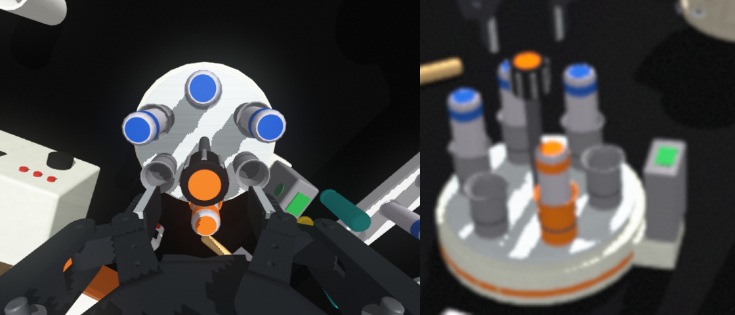

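The wrist half of the picture shows the knob at (204,184) centred between the fingertips (150,200) and (258,200). The scene half shows the cylinder upright in the orange collet at (555,180). Its top at 0.178 puts the foot about 40 mm deep, matching ball contact at 26 mm plus 15 mm, so it is home. Now the knob.

Emit:
step_arm([
  [0,0.6,-20,0,0,0,0.4],
  [0,0,-20,0,0,0,0.4],
  [0,0,-13,0,0,0,0.4],
  [0,0,0,0,0,0,0.4],
  [0,0,0,0,0,0,0.1],
])

```text
clock: 12.8
tcp_pos: [0.5727, -0.136, 0.2013]
orientation: [-0.0, -0.292, 0.956, 0.0]
wrist_force: [0.2, -0.2, 0.4]
finger_gap: 0.0477
grip_force: 0.0
```

Emit:
step_arm([
  [0,0,0,0,0,0,-0.1],
  [0,0,0,0,0,0,-0.4],
  [0,0,0,0,0,0,-0.7],
  [0,0,0,0,0,0,-0.7],
  [0,0,0,0,0,0,-0.7],
], newtons=50)

```text
clock: 13.3
tcp_pos: [0.5732, -0.1365, 0.2022]
orientation: [0.001, -0.291, 0.957, -0.0]
wrist_force: [2.8, 1.1, 2.8]
finger_gap: 0.0391
grip_force: 50.6
```

Gripped. Turning 30 degrees first, then checking.

Emit:
step_arm([
  [0,0,0,0,0,4,-0.7],
  [0,0,0,0,0,6,-0.7],
  [0,0,0,0,0,6,-0.7],
  [0,0,0,0,0,7,-0.7],
  [0,0,0,0,0,7,-0.7],
])

```text
clock: 13.8
tcp_pos: [0.5726, -0.136, 0.2022]
orientation: [0.001, -0.531, 0.848, -0.0]
wrist_force: [0.9, 3.6, 3.8]
finger_gap: 0.0388
grip_force: 50.8
```

Emit:
step_arm([
  [0,0,0,0,0,7,-0.7],
  [0,0,0,0,0,7,-0.7],
  [0,0,0,0,0,6,-0.7],
  [0,0,0,0,0,5,-0.7],
  [0,0,0,0,0,3,-0.7],
])

```text
clock: 14.3
tcp_pos: [0.5719, -0.1359, 0.2022]
orientation: [-0.0, 0.72, -0.694, -0.0]
wrist_force: [-0.6, 2.6, 4.3]
finger_gap: 0.039
grip_force: 50.9
```

Emit:
step_arm([
  [0,0,0,0,0,2,-0.7],
  [0,0,0,0,0,0,-0.7],
  [0,0,0,0,0,0,-0.7],
])

```text
clock: 14.6
tcp_pos: [0.5719, -0.1359, 0.2022]
orientation: [-0.0, 0.73, -0.683, -0.0]
wrist_force: [-0.5, 3.5, 5.6]
finger_gap: 0.0387
grip_force: 51.0
```

```bash
python3 - <<'E'
from workcell import *
from h import *
s=get_state();pose(s);print(s["ft_torque"].round(3))
r=read_camera("scene");np.savez("scene3.npz",**r);P=cloud(r);x,y,z=np.moveaxis(P,-1,0)
m=(orange(r)>0)&(z>.06)&(z<.19)&(np.hypot(x-.572,y+.137)<.11);p=P[m];print(m.sum(),p.mean(0).round(3))
for lo,hi in((.155,.19),(.06,.125)):
    q=p[(p[:,2]>lo)&(p[:,2]<hi)]
    if len(q): print(lo,len(q),q.mean(0).round(4),np.degrees(np.arctan2(q[:,1].mean()+.1366,q[:,0].mean()-.572)))
E
```

```text
t 14.6 tcp [ 0.5719 -0.1359  0.2022] yaw -86.16 zax [ 2.e-04  8.e-04 -1.e+00] F [-0.49  3.53  5.62] gap 0.0387 grip 51.0 j [-0.37  0.35  0.02  1.25  0.   -2.01]
[ 0.664  0.079 -0.212]
339 [ 0.579 -0.059  0.115]
0.155 93 [ 0.5723 -0.0591  0.1697] 89.79462041651438
0.06 246 [ 0.5813 -0.0595  0.0938] 83.14992291181002
```

The full 60 degrees is done (yaw -146.2 to -86.2), with the band now at the reader bearing. Releasing so the detent settles, then rising clear.

Emit:
step_arm([
  [0,0,0,0,0,0,-0.2],
  [0,0,0,0,0,0,0.2],
  [0,0,0,0,0,0,0.5],
  [0,0,0,0,0,0,0.5],
  [0,0,0,0,0,0,0.5],
])

```text
clock: 15.15
tcp_pos: [0.572, -0.1366, 0.201]
orientation: [0.0, 0.731, -0.683, -0.0]
wrist_force: [-0.1, -0.1, 0.3]
finger_gap: 0.0642
grip_force: 0.0
```

Emit:
step_arm([
  [0,0,5,0,0,0,0.5],
  [0,0,25,0,0,0,0.5],
  [0,0,40,0,0,0,0.5],
  [0,0,40,0,0,0,0.5],
  [0,0,10,0,0,0,0.5],
])

```text
clock: 15.65
tcp_pos: [0.5736, -0.137, 0.3267]
orientation: [-0.001, 0.731, -0.683, 0.004]
wrist_force: [-0.5, 0.0, 0.8]
finger_gap: 0.0642
grip_force: 0.0
```

Emit:
step_arm([
  [-40,-20,0,0,0,0,0.5],
  [-40,-20,0,0,0,0,0.5],
  [-40,-20,0,0,0,0,0.5],
  [0,0,0,0,0,0,0.5],
  [0,0,0,0,0,0,0.5],
])

```text
clock: 16.15
tcp_pos: [0.4516, -0.197, 0.3215]
orientation: [-0.0, 0.73, -0.684, 0.0]
wrist_force: [-0.8, 0.4, 0.3]
finger_gap: 0.0642
grip_force: 0.0
```

```bash
python3 - <<'E'
from workcell import *
from h import *
s=get_state();pose(s)
S=read_camera("scene");T=read_camera("top")
for n,r in(("scene",S),("top",T),("top0",load("top0.npz"))):
    P=cloud(r);x,y,z=np.moveaxis(P,-1,0)
    m=(orange(r)>0)&(z>.13)&(z<.19)&(np.hypot(x-.572,y+.137)<.11);p=P[m]
    if len(p)>9: t=p[p[:,2]>.172];c,_=cv2.minEnclosingCircle(t[:,:2].astype(np.float32));print(n,"top",np.percentile(p[:,2],95),c,np.degrees(np.arctan2(c[1]+.1366,c[0]-.572)))
    m=(z>.181)&(z<.19)&(np.hypot(x-.572,y+.137)<.11)
    k,l,st,ce=cv2.connectedComponentsWithStats(m.astype(np.uint8))
    for i in range(1,k):
        if st[i,4]>25:
            c,_=cv2.minEnclosingCircle(P[l==i][:,:2].astype(np.float32));print(n,"fixed",st[i,4],np.round(c,4),np.degrees(np.arctan2(c[1]+.1366,c[0]-.572)).round(1))
a=cv2.resize(S["image"][170:340,210:450],(480,340),interpolation=cv2.INTER_CUBIC);b=cv2.resize(T["image"][180:320,190:430],(480,280),interpolation=cv2.INTER_CUBIC)[:,160:]
b=cv2.copyMakeBorder(b,0,60,0,0,0);cv2.imwrite("pics/e.png",np.hstack([a,b])[...,::-1])
E
```

```text
t 16.15 tcp [ 0.4516 -0.197   0.3215] yaw -86.25 zax [ 6.e-04 -1.e-04 -1.e+00] F [-0.82  0.4   0.25] gap 0.0642 grip 0.0 j [-0.57  0.14  0.04  1.47  0.   -2.21]
scene top 0.17955561305353995 (0.5648350119590759, -0.06351339817047119) 95.59905585921825
scene fixed 96 [ 0.5819 -0.212 ] -82.5
scene fixed 102 [ 0.6419 -0.1677] -24.0
top top 0.1809107311494025 (0.5669224262237549, -0.062036044895648956) 93.89565045493698
top fixed 123 [ 0.6398 -0.169 ] -25.6
top fixed 121 [ 0.5782 -0.2119] -85.3
top fixed 121 [ 0.5109 -0.1792] -145.1
top0 fixed 125 [ 0.5792 -0.2117] -84.5
top0 fixed 128 [ 0.5113 -0.1802] -144.3
top0 fixed 126 [ 0.5038 -0.1065] 156.2
```

View pics/e.png

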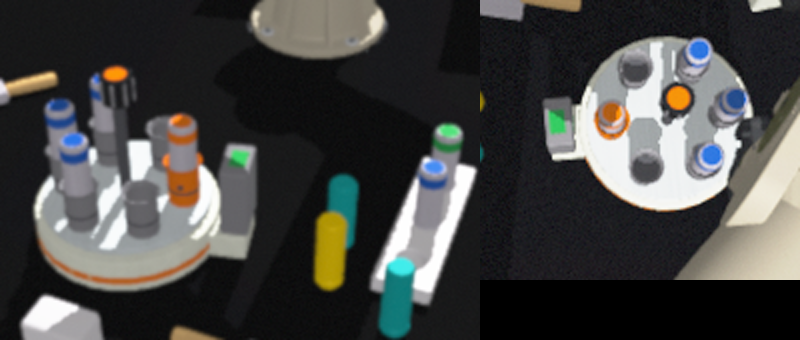

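The final view shows the wheel one click on. The orange-banded cylinder stands upright at the grey reader (scene crop (183,150), top crop (612,118)), the fixed cylinders have shifted by about 59–60°, and the gripper is clear. Handing in.

```bash
python3 -c "
from workcell import *
print(hand_in())"
```

```text
the job is handed in; nothing more can be done
None
```

I seated the orange-banded cylinder in the orange collet, turned the wheel one click counter-clockwise so it stands at the grey reader (about 59° as measured), let go and handed the job in; no result came back.

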